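# Find the lead post cap and hold it over the bare battery post

## Task

Two grey post caps in the compartmented parts tray look the same, but one is lead and the other is light alloy: lift each of them in turn and judge by the weight which is the heavier. Stand the light one upright near the middle of the spring scale's round pan, setting it down gently and letting go (drop neither cap, and never let the heavy one stand on the pan), then present the heavy one at the battery: finish while holding it still in the gripper, upright with the flange down, centred over the bare post and 3 to 8 cm above the post's top, touching nothing else. Leave the vent plug, the brass lug, the brush and the spanner where they are.

Things in the scene. Friction and masses are not known exactly. Their poses are not given: they have to be found in the camera images.
- cap_a: One of two loose grey post caps that look alike: flange 48 mm across, 8 thick, at the bottom; round barrel 36 mm thick to the full height of 50; blind socket below. Origin: centre of its underside; z up. One of the two is lead, 0.45-0.52 kg, the other alloy, 0.15-0.20 kg; only weight tells which. Stands flange down in a compartment of the parts tray, within 15 mm of its middle.
- cap_b: One of two loose grey post caps that look alike: flange 48 mm across, 8 thick, at the bottom; round barrel 36 mm thick to the full height of 50; blind socket below. Origin: centre of its underside; z up. One of the two is lead, 0.45-0.52 kg, the other alloy, 0.15-0.20 kg; only weight tells which. Stands flange down in a compartment of the parts tray, within 15 mm of its middle.
- parts_tray: Fixed plywood tray, 220 x 220 mm, walls 22 mm high and 4 thick, floor 4 thick, divided into 2 x 2 compartments 104 mm square whose middles lie 54 mm either side of the tray's middle along its x and y. Origin: centre of the underside, on the bench. Holds two post caps, a vent plug and a brass lug, one per compartment, in any order.
- scale: Spring scale fixed to the bench: grey housing 110 x 110 mm and 32 mm high, above it a flat round steel pan. Origin: centre of the underside, on the bench.
- pan_top (a point): Centre of the top of the scale's pan, a flat disc 120 mm across and 4 mm thick with no rim, 50 mm above the bench when empty. It sinks with the pan; z up.
- pan (a joint): How far the scale's pan has sunk, m: 0 empty, at most 0.0115. Spring of 500 N/m, damped: the light cap sinks it 3 to 4 mm, the heavy one would sink it 9 to 10 mm.
- battery: Battery fixed on the bench, black case with a grey lid, 170 x 179 mm and 125 mm high. Origin: centre of the underside. Two posts stand on its lid near its -x edge, 110 mm apart along its y; either may be the bare one.
- bare_post: The bare battery post: a thin grey pin 15 mm in diameter, standing 20 mm above the battery's lid on a black disc 32 mm across and 3 mm thick. Fixed. Origin: centre of its foot on the lid; z up.
- post_top (a point): Centre of the top of the bare post, 145 mm above the bench; z up.
- capped_post: The battery's other post, already covered by a fixed cap like the loose caps (50 mm high above the lid, its top 175 mm above the bench). Not to be handled. Origin: centre of its foot on the lid.
- vent_plug: Loose black vent plug, 38 mm across and 26 mm high, in a compartment of the parts tray. Origin: centre of its underside. Leave it alone.
- lug: Loose brass cable lug, 50 x 26 mm and 24 mm high, in a compartment of the parts tray. Origin: centre of its underside. Leave it alone.
- brush: Loose wooden-handled brush, 200 mm long, lying on the bench to the left of the parts tray. Origin: near its middle; lies along its x. Leave it alone.
- spanner: Loose steel spanner, 170 mm long, lying on the bench to the robot's right. Origin: near its middle; lies along its x. Leave it alone.

How it is judged:
On the way, in this order (a step that is already met when the one before it is completed fails the run):
1. one of the caps is lifted clear of the parts tray (((height (world z) of cap_a above 0.03 m and contact force between cap_a and the fingers above 1 N) or (height (world z) of cap_b above 0.03 m and contact force between cap_b and the fingers above 1 N))), for 0.2 s.
2. one cap stands upright, released, on the pan, which has sunk as far as the light one sinks it (((horizontal distance between cap_a and pan_top below 0.04 m and z of cap_a in the frame of pan_top between -0.006 and 0.008 m and angle between cap_a's own z axis and vertical below 0.2 rad and linear speed of cap_a below 0.05 m/s and contact force between cap_a and the fingers below 0.1 N and value of joint pan between 0.001 and 0.0065 m) or (horizontal distance between cap_b and pan_top below 0.04 m and z of cap_b in the frame of pan_top between -0.006 and 0.008 m and angle between cap_b's own z axis and vertical below 0.2 rad and linear speed of cap_b below 0.05 m/s and contact force between cap_b and the fingers below 0.1 N and value of joint pan between 0.001 and 0.0065 m))), for 0.2 s.
3. the other cap is lifted in the gripper, the light one staying on the pan (((horizontal distance between cap_a and pan_top below 0.04 m and z of cap_a in the frame of pan_top between -0.006 and 0.008 m and angle between cap_a's own z axis and vertical below 0.2 rad and linear speed of cap_a below 0.05 m/s and contact force between cap_a and the fingers below 0.1 N and value of joint pan between 0.001 and 0.0065 m and height (world z) of cap_b above 0.03 m and contact force between cap_b and the fingers above 1 N) or (horizontal distance between cap_b and pan_top below 0.04 m and z of cap_b in the frame of pan_top between -0.006 and 0.008 m and angle between cap_b's own z axis and vertical below 0.2 rad and linear speed of cap_b below 0.05 m/s and contact force between cap_b and the fingers below 0.1 N and value of joint pan between 0.001 and 0.0065 m and height (world z) of cap_a above 0.03 m and contact force between cap_a and the fingers above 1 N))), for 0.2 s.
At the end, for the whole second after the job is handed in: Light cap upright, still and released on the pan within 40 mm of its centre, pan sunk 1 to 6.5 mm; the other in the fingers, still, flange down (15 deg), axis within 20 mm of the bare post's, underside 12 to 105 mm above its top, touching neither battery, posts nor the other cap (((horizontal distance between cap_a and pan_top below 0.04 m and z of cap_a in the frame of pan_top between -0.006 and 0.008 m and angle between cap_a's own z axis and vertical below 0.2 rad and linear speed of each of cap_a, cap_b below 0.05 m/s and contact force between cap_a and the fingers below 0.1 N and value of joint pan between 0.001 and 0.0065 m and horizontal distance between cap_b and post_top below 0.02 m and z of cap_b in the frame of post_top between 0.012 and 0.105 m and angle between cap_b's own z axis and vertical below 0.26 rad and contact force between cap_b and the fingers above 2 N and contact force between cap_b and battery below 0.1 N and contact force between cap_b and bare_post below 0.1 N and contact force between cap_b and capped_post below 0.1 N and contact force between cap_b and cap_a below 0.1 N) or (horizontal distance between cap_b and pan_top below 0.04 m and z of cap_b in the frame of pan_top between -0.006 and 0.008 m and angle between cap_b's own z axis and vertical below 0.2 rad and linear speed of each of cap_b, cap_a below 0.05 m/s and contact force between cap_b and the fingers below 0.1 N and value of joint pan between 0.001 and 0.0065 m and horizontal distance between cap_a and post_top below 0.02 m and z of cap_a in the frame of post_top between 0.012 and 0.105 m and angle between cap_a's own z axis and vertical below 0.26 rad and contact force between cap_a and the fingers above 2 N and contact force between cap_a and battery below 0.1 N and contact force between cap_a and bare_post below 0.1 N and contact force between cap_a and capped_post below 0.1 N and contact force between cap_a and cap_b below 0.1 N))); the arm keeps its last pose, push and grip.
It fails at once if a cap is dropped (falls free at more than 0.9 m/s, a fall of about 40 mm) ((linear speed of cap_a above 0.9 m/s and contact force between cap_a and the fingers below 0.05 N) or (linear speed of cap_b above 0.9 m/s and contact force between cap_b and the fingers below 0.05 N)).
It fails at once if the heavy cap stands on the pan (a cap left on the pan, gripper withdrawn, the pan sunk by more than 7.5 mm) ((value of joint pan above 0.0075 m and distance between cap_a and the grasp point above 0.09 m and horizontal distance between cap_a and pan_top below 0.08 m and z of cap_a in the frame of pan_top below 0.008 m and contact force between scale and the fingers below 0.05 N) or (value of joint pan above 0.0075 m and distance between cap_b and the grasp point above 0.09 m and horizontal distance between cap_b and pan_top below 0.08 m and z of cap_b in the frame of pan_top below 0.008 m and contact force between scale and the fingers below 0.05 N)).
It fails at once if the vent plug, brass lug, brush or spanner is displaced by more than 40 mm (distance of any of vent_plug, lug, brush, spanner from where it was at the start of the episode above 0.04 m).
It also fails if it takes over 67 s, if anything falls off the work surface, if the arm or the gripper's body presses on something with over 40 N, if the wrist force passes 120 N, or if a joint passes its speed limit or range.

## Robot

A 7-joint arm with a two-finger parallel gripper is mounted at the origin on the work surface. World frame = base frame: x ahead of the robot, y to its left, z up, the work surface at z = 0. Lengths are in m, angles in rad, forces in N, time in s.
With the tool pointing down it reaches from about 0.425 to 0.825 m from the base axis. Payload 3.6 kg.
Tool frame: the origin (TCP) lies at the very end of the fingers, on their centre line; the grasp point (between the pads) lies 19 mm behind it; z points along the fingers, y is the direction in which the jaws open and shut (so a half turn about z gives the same grasp; the last joint's range is limited). The gripper opens to 85 mm and grips with 20 to 120 N. Pads are 22 mm wide; open, the fingers measure 114 mm over their backs; the gripper's body (76 mm by 85 mm) begins 54 mm behind the grasp point. The pads swing forward as they close: fully open they stand 13 mm farther back than shut.
Start: joints at [-0.026, 0.615, -0.013, 1.423, 0.008, 1.103, -0.04], TCP at [0.65, 0, 0.231] pointing down, gripper open.
Joint ranges: [-3.12, 3.12], [-0.3, 2.06], [-1.34, 1.32], [0.26, 2.42], [-1.36, 4.5], [0.01, 1.98], [-2.84, 2.84]. Speed limits (rad/s): [2.79, 2.79, 3.14, 3.14, 3.14, 3.14, 3.14].

## Interface

Orientations are given as a unit quaternion [w, x, y, z].
In Python, from cell import env gives the robot as it stands.
- The arm moves only by the shell command python3 -m pendant 'ROWS'. ROWS is text: rows parted by semicolons, each of 7 numbers parted by spaces: the shift along the world's x, y, z in cm, then the turn, a rotation vector about the world's x, y, z in rad, then the opening, from 0 (shut) to 1 (fully open). In form: dx dy dz ax ay az claw; .... A call has 1 to 12 rows; each row is the pose to reach, as a shift and turn from the pose commanded when the call began; what a row does not reach only later rows make up. A row lasts 1/12 s, in which the tool goes at most 41.7 mm and 7.16 degrees, less where a joint would pass 70% of its speed; a pose out of reach is approached as far as the arm can. A call with a gripper value outside its range is refused whole. The fingers move at their own pace and stop on an object; the grip force is fixed at half the most. Time passes only in rows, so rows that repeat a pose let the fingers close. It gives the time, the measured TCP pose, the force and the opening at its end, in the units of the state.
- env.state(): the state, without advancing time (a new reading comes with each control period).
- env.capture(name): name is "scene" or "side" or "wrist"; returns the picture (384x512x3 uint8, red, green, blue); there is no depth.
- env.get_calibration(name): a dict with "mtx" (3x3 intrinsics, pixels), "k1" (the pictures are not rectified: a ray, as slopes to the right and down, at radius r is drawn at 1 + k1 r^2 times it, then the intrinsics apply), "T" (4x4, takes a point from camera to world coordinates). Camera axes: x right, y up, looking along -z (the intrinsics and any distortion apply to the point x, -y, -z); pixel columns grow to the right and rows downward; lengths in m; the calibration is good to about 2 mm. A picture is of the moment at which its call begins: read the wrist's pose just before it. get_calibration takes no time and is no camera call; for the wrist camera it gives the pose at the moment of the call.
- env.hand_in(): hands the job in, once; it reports no verdict.
The state is a dict: "t": time; "joint_pos": joint angles; "qd": joint speeds; "joint_efforts": joint torques, N m; "ee_pos": TCP position; "tool_rot": TCP orientation; "contact_force": force on the tool from outside, world axes, zero at the start; "moment": the same for the moment, N m; "gripper_width": opening from 0.0 (shut) to 1.0 (fully open).
Only numpy, scipy, OpenCV 4.12 (cv2) and the standard library are available. Lean on these libraries where they do the work, as an engineer would, in place of code of your own. Each camera call takes 0.05 s, during which the arm holds its last target.

## Working session

There is one attempt and no reset: what is moved stays moved. The work goes in short steps, Python scripts to look and compute and a shell command to move; the robot and the scene stay as the last step left them, time stands still between calls to the robot, and variables do not carry over. Pictures are saved under pics/ and viewed, and the job is handed in when it is done.

```bash
ls; mkdir -p pics; python3 - <<'E'
from cell import env
import cv2
print(env.state())
for n in ["scene","side","wrist"]:
    c=env.get_calibration(n); print(n,c)
    im=env.capture(n); cv2.imwrite(f"pics/{n}0.png",im[:,:,::-1])
E
```

```text
pics
{'t': 0.0, 'joint_pos': array([-0.02655205,  0.61594049, -0.01261079,  1.42493519,  0.00805957,
        1.10341104, -0.0403887 ]), 'qd': array([ 2.21794548e-05, -8.37212938e-04,  1.47089290e-03,  1.08317125e-03,
       -2.21227282e-04,  1.95457624e-03, -3.56463095e-04]), 'joint_efforts': array([ 1.38264377e-04, -4.69217670e+01,  2.59523503e-01, -1.71036780e+01,
        1.00907375e-02,  9.80606623e-03,  4.10031795e-07]), 'ee_pos': array([6.49214094e-01, 5.02958546e-05, 2.30112339e-01]), 'tool_rot': array([-0.00093265,  0.70706822,  0.70714411, -0.00093762]), 'contact_force': array([-1.17704356,  0.88682387, -0.57701476]), 'moment': array([-0.03883938, -0.0288972 ,  0.00881308]), 'gripper_width': 1.0021675426896424}
scene {'mtx': array([[415.50631799,   0.        , 259.03041186],
       [  0.        , 415.50631799, 189.15765374],
       [  0.        ,   0.        ,   1.        ]]), 'k1': 0.013364806074909056, 'T': array([[-0.79904453, -0.36165375,  0.4803482 ,  1.09054012],
       [ 0.60096304, -0.50596402,  0.61874375,  0.75578959],
       [ 0.01926791,  0.78307533,  0.62162832, 
[... 368 characters left out ...]
087, -0.69933552, -0.73347706],
       [ 0.01215978,  0.71329041,  0.7007631 ,  0.89650314],
       [ 0.        ,  0.        ,  0.        ,  1.        ]])}
wrist {'mtx': array([[342.37499494,   0.        , 256.60723245],
       [  0.        , 342.37499494, 194.29545605],
       [  0.        ,   0.        ,   1.        ]]), 'k1': -0.055993382200657776, 'T': array([[ 9.99992295e-01, -7.62826315e-04,  3.85078353e-03,
         6.49682054e-01],
       [-2.71959706e-04,  9.65119233e-01,  2.61810603e-01,
         6.62963259e-02],
       [-3.91618127e-03, -2.61809633e-01,  9.65111589e-01,
         3.72287607e-01],
       [ 0.00000000e+00,  0.00000000e+00,  0.00000000e+00,
         1.00000000e+00]])}
```

View pics/scene0.png

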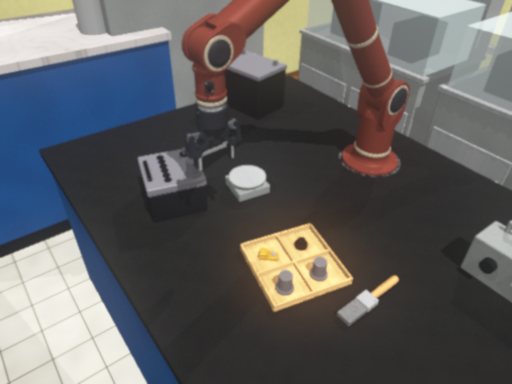

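View pics/side0.png

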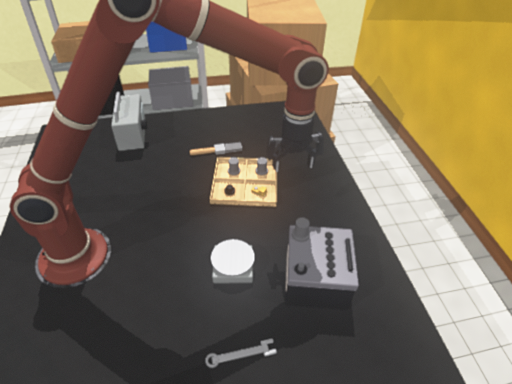

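View pics/wrist0.png

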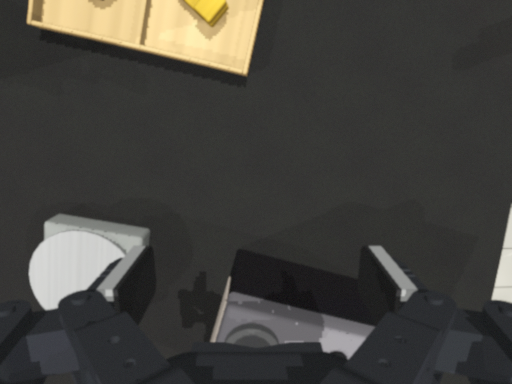

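The scene picture shows the caps at about (285,282) and (319,267), the pan at (247,177) and the battery at about (172,180). The side picture shows the caps at (233,166) and (262,166), the pan at (233,257), the bare post at (300,269) and the capped post at (303,228). I'll zoom in for finer pixel positions.

```bash
cat > h.py <<'E'
import numpy as np, cv2
from cell import env
def ray(cal,u,v):
    K=cal["mtx"]; xd=(u-K[0,2])/K[0,0]; yd=(v-K[1,2])/K[1,1]
    x,y=xd,yd
    for _ in range(20):
        s=1+cal["k1"]*(x*x+y*y); x,y=xd/s,yd/s
    d=cal["T"][:3,:3]@np.array([x,-y,-1.]); return cal["T"][:3,3],d/np.linalg.norm(d)
def plane(cal,u,v,z):
    o,d=ray(cal,u,v); return o+d*(z-o[2])/d[2]
def proj(cal,p):
    T=cal["T"]; q=T[:3,:3].T@(np.asarray(p)-T[:3,3]); x,y=q[0]/-q[2],-q[1]/-q[2]
    s=1+cal["k1"]*(x*x+y*y); K=cal["mtx"]; return np.array([K[0,0]*x*s+K[0,2],K[1,1]*y*s+K[1,2]])
def tri(rs):
    A=np.zeros((3,3));b=np.zeros(3)
    for o,d in rs:
        M=np.eye(3)-np.outer(d,d); A+=M;b+=M@o
    return np.linalg.solve(A,b)
E
python3 - <<'E'
import cv2,numpy as np
s=cv2.imread("pics/scene0.png"); d=cv2.imread("pics/side0.png")
def z(im,x0,y0,w,h,f): return cv2.resize(im[y0:y0+h,x0:x0+w],None,fx=f,fy=f,interpolation=cv2.INTER_CUBIC)
a=z(s,232,218,130,98,6); cv2.imwrite("pics/z1.png",a)
cv2.imwrite("pics/z2.png",z(s,130,135,150,85,5))
cv2.imwrite("pics/z3.png",z(d,200,145,90,70,8))
cv2.imwrite("pics/z4.png",z(d,200,210,160,100,5))
E
```

```text
(no output)
```

View pics/z1.png

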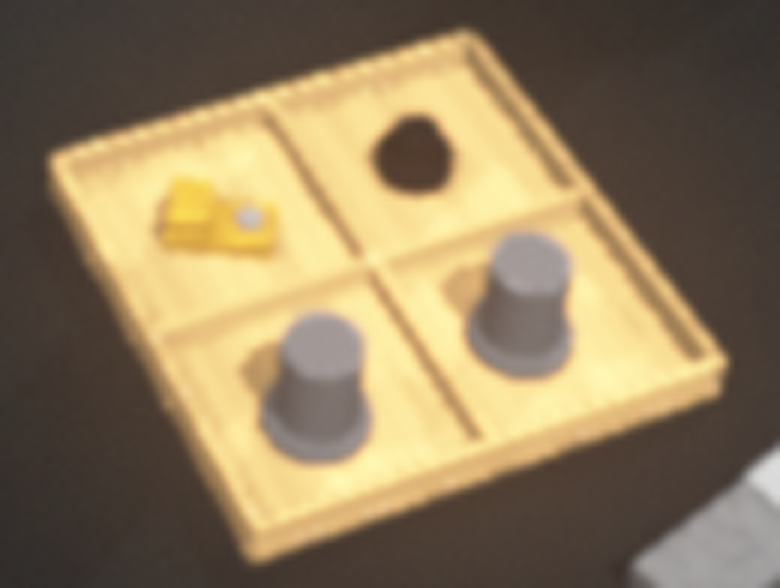

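View pics/z2.png

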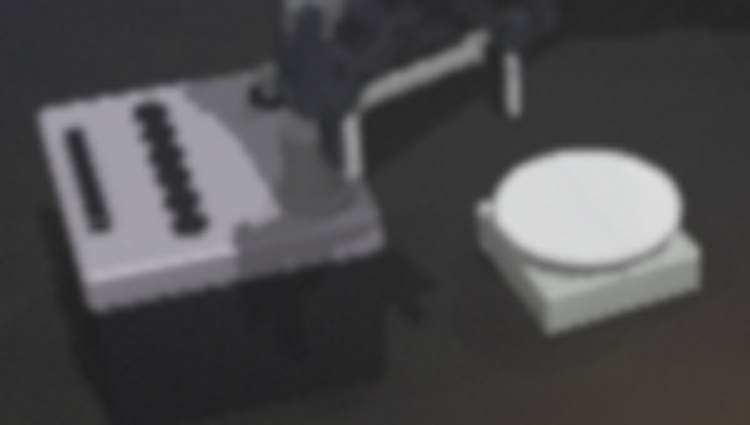

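View pics/z3.png

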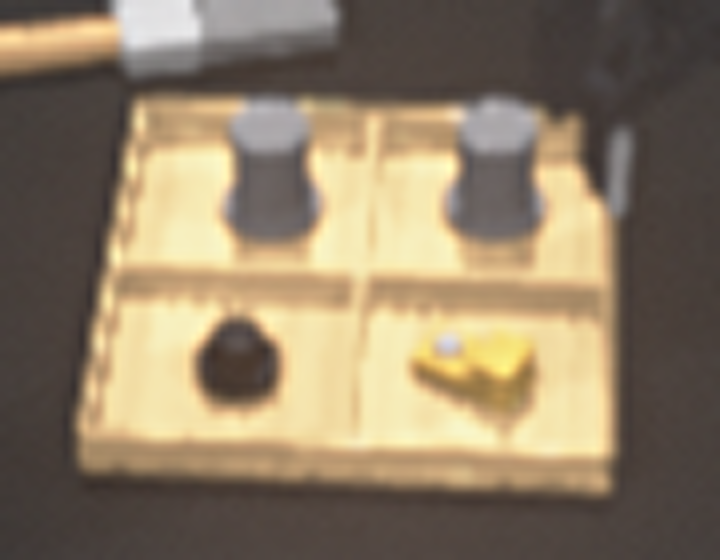

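View pics/z4.png

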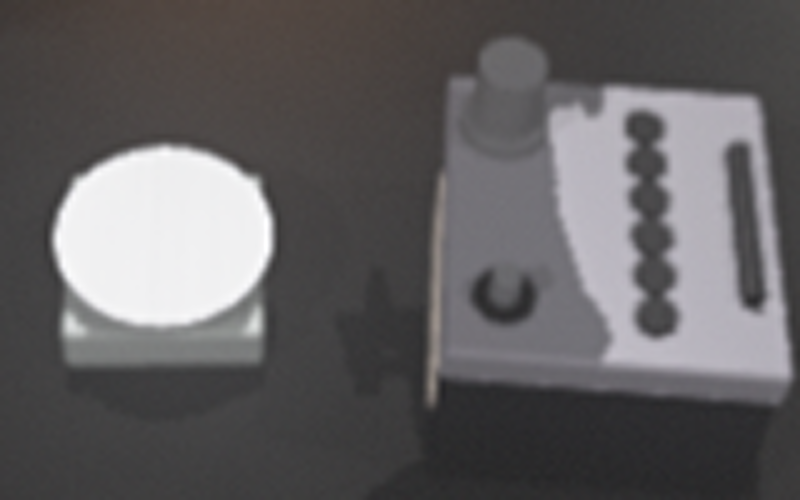

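```bash
python3 - <<'E'
from h import *
S=env.get_calibration("scene");D=env.get_calibration("side")
np.set_printoptions(precision=4,suppress=True)
def s1(x,y):return 232+(x+.5)/6-.5,218+(y+.5)/6-.5
def s2(x,y):return 130+x/5-.4,135+y/5-.4
def d3(x,y):return 200+x/8-.44,145+y/8-.44
def d4(x,y):return 200+x/5-.4,210+y/5-.4
for n,a,b,z in [("capA(far x)",s1(322,346),d3(498,125),.054),("capB",s1(530,264),d3(270,125),.054),("pan",s2(588,208),d4(163,236),.05)]:
    print(n,plane(S,*a,z),plane(D,*b,z),tri([ray(S,*a),ray(D,*b)]))
print("bare top",plane(D,*d4(509,271),.145),"disc",plane(D,*d4(504,293),.128),"capped",plane(D,*d4(513,65),.175))
print("tray",[plane(S,*s1(*p),.022) for p in [(55,158),(465,32),(725,362),(255,545)]])
print("lug/plug",plane(S,*s1(225,215),.012),plane(S,*s1(413,140),.026))
print("lid corners side", [plane(D,*d4(*p),.125) for p in [(448,80),(760,97),(790,380),(440,357)]])
E
```

```text
capA(far x) [0.628  0.2727 0.054 ] [0.6266 0.2712 0.054 ] [0.6271 0.2722 0.053 ]
capB [0.5287 0.2904 0.054 ] [0.5269 0.2886 0.054 ] [0.5274 0.2898 0.0528]
pan [ 0.4646 -0.1142  0.05  ] [ 0.4616 -0.1217  0.05  ] [ 0.4617 -0.1186  0.046 ]
bare top [ 0.6158 -0.2408  0.145 ] disc [ 0.6149 -0.2418  0.128 ] capped [ 0.6441 -0.1378  0.175 ]
tray [array([0.638 , 0.0972, 0.022 ]), array([0.4287, 0.1446, 0.022 ]), array([0.477 , 0.3599, 0.022 ]), array([0.6943, 0.3142, 0.022 ])]
lug/plug [0.5907 0.1633 0.012 ] [0.5004 0.1874 0.026 ]
lid corners side [array([ 0.6235, -0.1007,  0.125 ]), array([ 0.7881, -0.1429,  0.125 ]), array([ 0.7373, -0.3134,  0.125 ]), array([ 0.5754, -0.2697,  0.125 ])]
```

Both views put the caps at A ≈ (0.627, 0.272) and B ≈ (0.528, 0.290), the pan at (0.463, -0.118) and the bare post at (0.615, -0.241). I'll move above cap A first.

```bash
python3 -m pendant '-0.3 3.5 0 0 0 0 1; -0.6 7 0 0 0 0 1; -0.9 11 -1 0 0 0 1; -1.2 15 -3 0 0 0 0.9; -1.6 19 -5 0 0 0 0.8; -1.9 23 -7 0 0 0 0.7; -2.2 26 -9 0 0 0 0.65; -2.2 27.2 -11 0 0 0 0.65; -2.2 27.2 -12 0 0 0 0.65; -2.2 27.2 -12 0 0 0 0.65; -2.2 27.2 -12 0 0 0 0.65'
python3 - <<'E'
from h import *
c=env.get_calibration("wrist"); im=env.capture("wrist"); cv2.imwrite("pics/w1.png",im[:,:,::-1])
s=env.state(); print(s["t"],s["ee_pos"],s["tool_rot"],s["gripper_width"],s["contact_force"],s["joint_efforts"])
for p in [(.627,.272,.054),(.5275,.2895,.054),s["ee_pos"]]: print(proj(c,p))
E
```

```text
t: 1.07
ee_pos: [0.6284, 0.2698, 0.1108]
tool_rot: [0.001, 0.708, 0.706, -0.001]
contact_force: [0.2, -0.1, 0.4]
gripper_width: 0.648
1.1167 [0.62944263 0.26940147 0.11209783] [1.22618681e-03 7.08208030e-01 7.06002748e-01 4.63818753e-05] 0.6516981999930562 [-0.17189232 -0.33928694 -0.06439484] [-1.24004290e+00 -5.02186418e+01 -2.00776504e-01 -1.47034228e+01
 -4.80050035e-02  2.82440486e-02  1.32035733e-03]
[254.84217708 210.04842741]
[ 90.25998155 182.51136107]
[259.37833628 255.53466466]
```

View pics/w1.png

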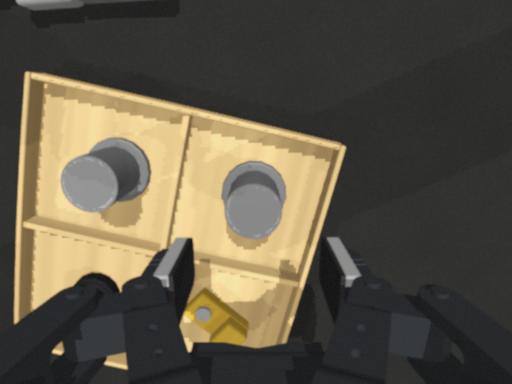

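The wrist view confirms it: cap A's top is at (253,208), predicted (255,210), and cap B's is at (90,182). Now I'll descend around A.

```bash
python3 -m pendant '-0.2 0.3 -2 0 0 0 0.65; -0.2 0.3 -4 0 0 0 0.65; -0.2 0.3 -6 0 0 0 0.65; -0.2 0.3 -7.5 0 0 0 0.65; -0.2 0.3 -8.5 0 0 0 0.65; -0.2 0.3 -9 0 0 0 0.65; -0.2 0.3 -9 0 0 0 0.65; -0.2 0.3 -9 0 0 0 0.65; -0.2 0.3 -9 0 0 0 0.65'
python3 - <<'E'
from h import *
im=env.capture("side"); cv2.imwrite("pics/d1.png",cv2.resize(im[120:240,170:330,::-1],None,fx=5,fy=5))
im=env.capture("wrist"); cv2.imwrite("pics/w2.png",im[:,:,::-1])
s=env.state(); print(s["t"],s["ee_pos"],s["gripper_width"],s["contact_force"],s["joint_efforts"])
E
```

```text
t: 1.87
ee_pos: [0.6272, 0.2752, 0.0229]
tool_rot: [0.001, 0.707, 0.707, 0.001]
contact_force: [-0.3, 0.2, -0.4]
gripper_width: 0.652
1.9667 [0.62682259 0.27531719 0.02262211] 0.650688197665046 [ 0.07618915 -0.17343583  0.64885089] [ 9.91691044e-02 -5.32479429e+01  4.07827981e-01 -1.31089532e+01
  1.14190902e-02 -3.39635917e-03  1.45808267e-04]
```

View pics/d1.png

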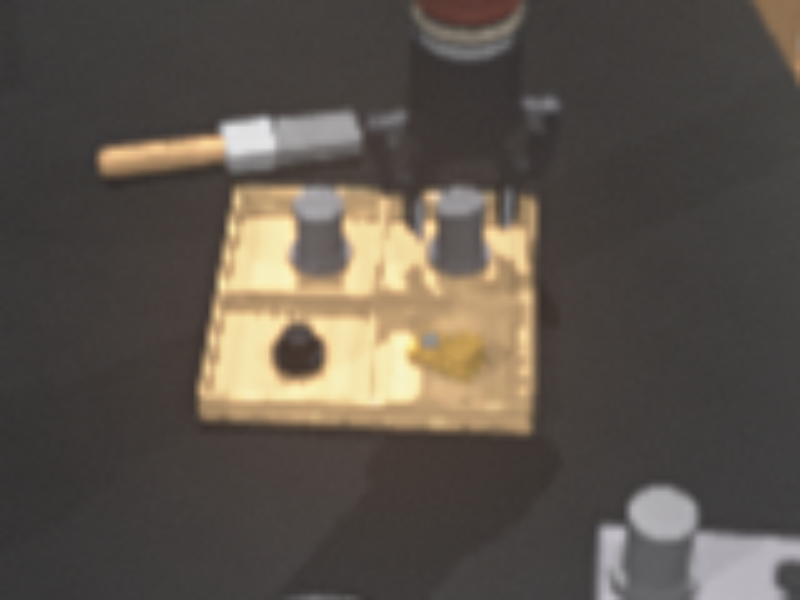

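View pics/w2.png

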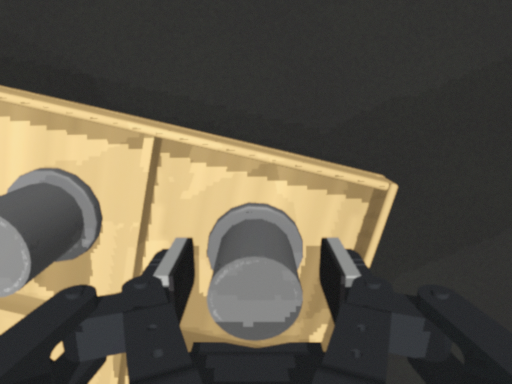

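Cap A stands between the fingers, with its top at (255,300) in the wrist view and the tips at (190,245) and (325,245). I'll shift 3 mm in y, go 4 mm lower, then close.

```bash
python3 -m pendant '0 -0.3 -0.4 0 0 0 0.65; 0 -0.3 -0.4 0 0 0 0.65; 0 -0.3 -0.4 0 0 0 0.65; 0 -0.3 -0.4 0 0 0 0.3; 0 -0.3 -0.4 0 0 0 0; 0 -0.3 -0.4 0 0 0 0; 0 -0.3 -0.4 0 0 0 0; 0 -0.3 -0.4 0 0 0 0; 0 -0.3 -0.4 0 0 0 0; 0 -0.3 -0.4 0 0 0 0'
python3 - <<'E'
from h import *
s=env.state(); print(s["t"],s["ee_pos"],s["gripper_width"],s["contact_force"],s["joint_efforts"])
E
```

```text
t: 2.8
ee_pos: [0.6264, 0.2721, 0.0175]
tool_rot: [0.0, 0.707, 0.707, 0.0]
contact_force: [1.3, -0.0, 1.4]
gripper_width: 0.392
2.8 [0.62639576 0.2720991  0.0174769 ] 0.3919362749760186 [ 1.33614764 -0.04328668  1.43048415] [-3.02643059e-01 -5.29209745e+01  1.02289827e-01 -1.22575638e+01
 -7.63738342e-02  2.97257658e-01 -2.49995086e-03]
```

```bash
python3 -m pendant '0 0 0 0 0 0 0; 0 0 1 0 0 0 0; 0 0 2 0 0 0 0; 0 0 3.5 0 0 0 0; 0 0 5 0 0 0 0; 0 0 6.5 0 0 0 0; 0 0 8 0 0 0 0; 0 0 9 0 0 0 0; 0 0 9 0 0 0 0; 0 0 9 0 0 0 0; 0 0 9 0 0 0 0; 0 0 9 0 0 0 0'
python3 - <<'E'
from h import *
F=[]
for i in range(6):
    im=env.capture("side"); s=env.state(); F.append(s["contact_force"])
cv2.imwrite("pics/d2.png",cv2.resize(im[90:210,170:330,::-1],None,fx=5,fy=5))
print(s["t"],s["ee_pos"],s["gripper_width"],np.mean(F,0),np.std(F,0),s["joint_efforts"])
E
```

```text
t: 3.8
ee_pos: [0.6248, 0.2716, 0.1057]
tool_rot: [-0.001, 0.707, 0.707, -0.002]
contact_force: [0.9, 0.4, -4.5]
gripper_width: 0.401
4.1 [0.62583335 0.27194042 0.10685713] 0.39896296862238084 [ 0.18538205  0.08610026 -4.88903624] [0.42843811 0.37618325 0.4467946 ] [-2.07789235e-03 -5.49669921e+01  3.54186930e-01 -1.64688152e+01
  1.47332728e-02  1.30068758e-02 -2.99782266e-05]
```

View pics/d2.png

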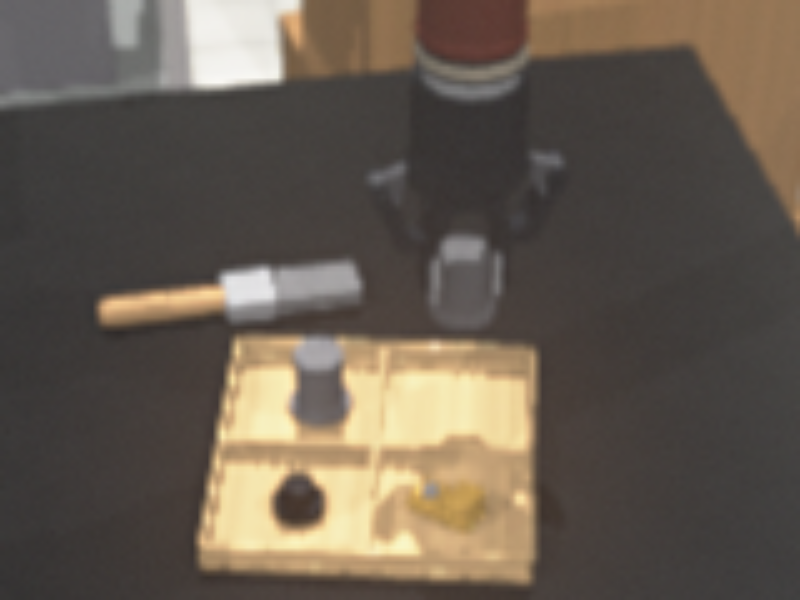

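Cap A is lifted and upright at (465,280) in the crop. The wrist reads -4.9 N, about 0.50 kg, so this is the lead cap. I'll set it back gently in its compartment and lift the other.

```bash
python3 -m pendant '0 0 -1.5 0 0 0 0; 0 0 -3 0 0 0 0; 0 0 -4.5 0 0 0 0; 0 0 -6 0 0 0 0; 0 0 -7.3 0 0 0 0; 0 0 -8.2 0 0 0 0; 0 0 -8.6 0 0 0 0; 0 0 -8.8 0 0 0 0; 0 0 -8.9 0 0 0 0; 0 0 -9 0 0 0 0; 0 0 -9 0 0 0 0; 0 0 -9 0 0 0 0'
python3 -m pendant '0 0 0 0 0 0 0.5; 0 0 0 0 0 0 0.6; 0 0 0 0 0 0 0.65; 0 0 0 0 0 0 0.65; 0 0 0 0 0 0 0.65; 0 0 0 0 0 0 0.65; 0 0 1.5 0 0 0 0.65; 0 0 3 0 0 0 0.65; 0 0 5 0 0 0 0.65; 0 0 7 0 0 0 0.65; 0 0 9 0 0 0 0.65; 0 0 9 0 0 0 0.65'
python3 - <<'E'
from h import *
im=env.capture("side"); cv2.imwrite("pics/d3.png",cv2.resize(im[120:240,170:330,::-1],None,fx=5,fy=5))
c=env.get_calibration("wrist"); im=env.capture("wrist"); cv2.imwrite("pics/w3.png",im[:,:,::-1])
s=env.state(); print(s["t"],s["ee_pos"],s["gripper_width"],s["contact_force"])
for p in [(.627,.272,.054),(.5275,.2895,.054)]: print(proj(c,p))
E
```

```text
t: 5.1
ee_pos: [0.6264, 0.2723, 0.018]
tool_rot: [0.0, 0.707, 0.707, 0.001]
contact_force: [-1.1, -0.0, -6.1]
gripper_width: 0.398
t: 6.1
ee_pos: [0.6289, 0.2734, 0.1123]
tool_rot: [0.002, 0.707, 0.707, 0.004]
contact_force: [0.6, -0.4, 0.7]
gripper_width: 0.65
6.2 [0.62637295 0.27220631 0.1080663 ] 0.6511535411442662 [-0.90175939  0.16188174 -0.24117765]
[255.38761908 215.61700488]
[ 90.5447844 188.0635579]
```

View pics/w3.png

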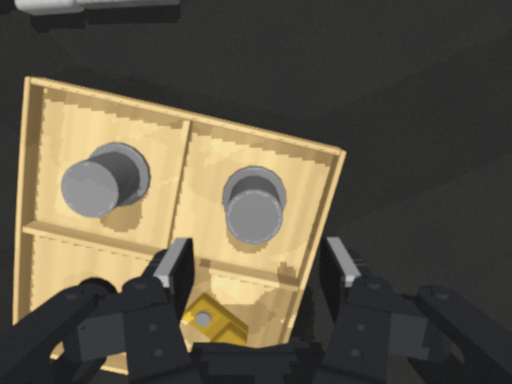

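Cap A stands back in place with its top at (254,215), and cap B is at (90,188). Moving to B: dx -9.9 cm, dy +1.7 cm.

```bash
python3 -m pendant '-3 0.6 0 0 0 0 0.65; -6 1.2 0 0 0 0 0.65; -8.5 1.6 0 0 0 0 0.65; -9.9 1.7 0 0 0 0 0.65; -9.9 1.7 -1 0 0 0 0.65; -9.9 1.7 -2 0 0 0 0.65; -9.9 1.7 -3 0 0 0 0.65; -9.9 1.7 -3 0 0 0 0.65; -9.9 1.7 -3 0 0 0 0.65'
python3 - <<'E'
from h import *
c=env.get_calibration("wrist"); im=env.capture("wrist"); cv2.imwrite("pics/w4.png",im[:,:,::-1])
s=env.state(); print(s["t"],s["ee_pos"],s["gripper_width"],s["contact_force"])
for p in [(.5275,.2895,.054)]: print(proj(c,p))
E
```

```text
t: 6.95
ee_pos: [0.5273, 0.2878, 0.0755]
tool_rot: [-0.0, 0.708, 0.707, -0.001]
contact_force: [-0.3, 0.1, 0.2]
gripper_width: 0.651
7.0 [0.52773692 0.28827394 0.07632925] 0.6499618136352929 [-0.45750289  0.78955783  0.30987334]
[257.39995577 232.45258931]
```

View pics/w4.png

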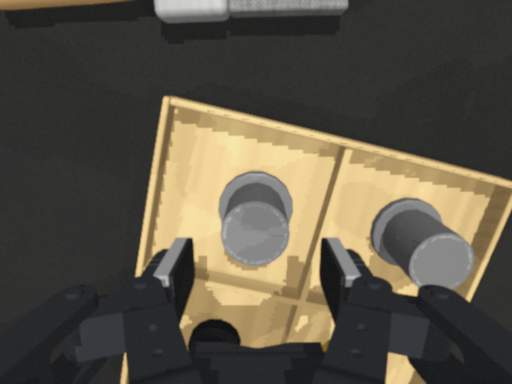

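Cap B's top is at (255,232), predicted (257,232), which is centred. I'll descend and close.

```bash
python3 -m pendant '0 0.1 -1.5 0 0 0 0.65; 0 0.1 -3 0 0 0 0.65; 0 0.1 -4.3 0 0 0 0.65; 0 0.1 -5.2 0 0 0 0.65; 0 0.1 -5.8 0 0 0 0.65; 0 0.1 -5.8 0 0 0 0.65; 0 0.1 -5.8 0 0 0 0.65; 0 0.1 -5.8 0 0 0 0.3; 0 0.1 -5.8 0 0 0 0; 0 0.1 -5.8 0 0 0 0; 0 0.1 -5.8 0 0 0 0; 0 0.1 -5.8 0 0 0 0'
python3 -m pendant '0 0 0 0 0 0 0; 0 0 0 0 0 0 0; 0 0 0 0 0 0 0; 0 0 1 0 0 0 0; 0 0 2 0 0 0 0; 0 0 3.5 0 0 0 0; 0 0 5 0 0 0 0; 0 0 7 0 0 0 0; 0 0 9 0 0 0 0; 0 0 9 0 0 0 0; 0 0 9 0 0 0 0; 0 0 9 0 0 0 0'
python3 - <<'E'
from h import *
F=[]
for i in range(6):
    im=env.capture("side"); s=env.state(); F.append(s["contact_force"])
cv2.imwrite("pics/d4.png",cv2.resize(im[90:210,170:330,::-1],None,fx=5,fy=5))
print(s["t"],s["ee_pos"],s["gripper_width"],np.mean(F,0),np.std(F,0),s["joint_efforts"])
E
```

```text
t: 8.0
ee_pos: [0.5276, 0.2904, 0.0205]
tool_rot: [0.0, 0.707, 0.707, 0.001]
contact_force: [-0.4, -0.6, 5.5]
gripper_width: 0.414
t: 9.0
ee_pos: [0.5263, 0.2896, 0.1087]
tool_rot: [-0.0, 0.707, 0.707, -0.001]
contact_force: [0.3, -0.1, -1.9]
gripper_width: 0.409
9.3 [0.52654938 0.28976345 0.10839999] 0.4141609889718412 [ 0.06378731  0.27153759 -1.93144474] [0.51499872 0.4462554  0.2316255 ] [ 2.40615218e-04 -4.65068793e+01  3.46304644e-01 -1.35792446e+01
  9.84649232e-03  1.29830057e-02 -1.36556204e-05]
```

View pics/d4.png

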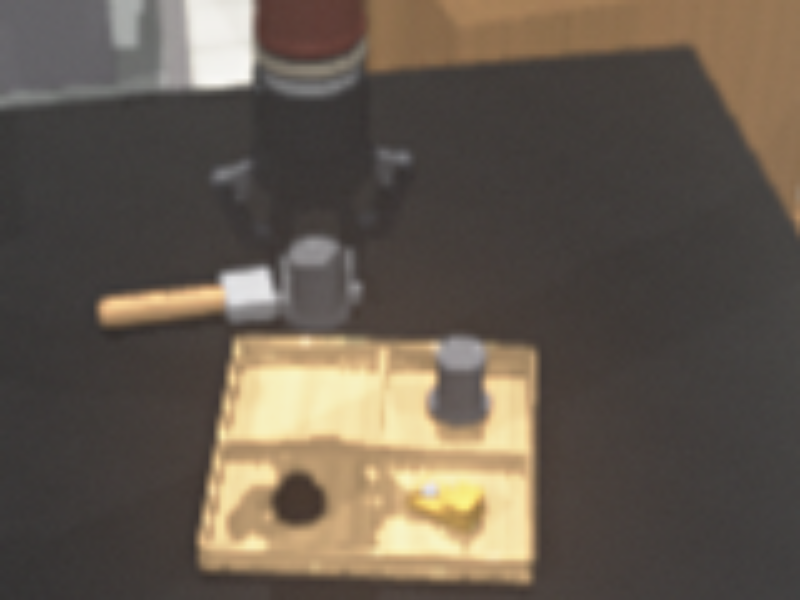

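Cap B is lifted and upright at (315,285) in the crop. It reads -1.93 N, about 0.197 kg, against -4.9 N for A, so B is the light one. I'll carry it to the pan.

```bash
python3 -m pendant '-0.3 -2 2 0 0 0 0; -0.8 -5 4 0 0 0 0; -1.3 -8.5 4 0 0 0 0; -1.8 -12 4 0 0 0 0; -2.4 -15.5 4 0 0 0 0; -3 -19 4 0 0 0 0; -3.5 -22.5 4 0 0 0 0; -4.1 -26 4 0 0 0 0; -4.6 -29.5 4 0 0 0 0; -5.2 -33 4 0 0 0 0; -5.7 -36.5 4 0 0 0 0; -6.2 -39 4 0 0 0 0'
python3 -m pendant '-0.2 -1.5 0 0 0 0 0; -0.2 -1.8 0 0 0 0 0; -0.2 -1.8 -1 0 0 0 0; -0.2 -1.8 -2.5 0 0 0 0; -0.2 -1.8 -4 0 0 0 0; -0.2 -1.8 -5 0 0 0 0; -0.2 -1.8 -5.5 0 0 0 0; -0.2 -1.8 -5.5 0 0 0 0; -0.2 -1.8 -5.5 0 0 0 0; -0.2 -1.8 -5.5 0 0 0 0'
python3 - <<'E'
from h import *
for n in ("side","scene"):
    im=env.capture(n); 
    cv2.imwrite(f"pics/{n}5.png",cv2.resize(im[190:310,180:340,::-1] if n=="side" else im[100:220,150:310,::-1],None,fx=5,fy=5))
s=env.state(); print(s["t"],s["ee_pos"],s["tool_rot"],s["gripper_width"],s["contact_force"])
E
```

```text
t: 10.3
ee_pos: [0.4643, -0.1038, 0.1493]
tool_rot: [0.001, 0.708, 0.706, -0.001]
contact_force: [-0.1, -0.4, -0.9]
gripper_width: 0.413
t: 11.13
ee_pos: [0.4637, -0.1176, 0.0949]
tool_rot: [0.001, 0.707, 0.707, 0.0]
contact_force: [0.7, -0.2, -2.5]
gripper_width: 0.411
11.2333 [ 0.46360953 -0.11788275  0.09495604] [6.36697711e-04 7.06996209e-01 7.07216887e-01 4.79625782e-04] 0.4161047038453352 [ 1.53438875 -0.05934288 -2.04206659]
```

View pics/side5.png

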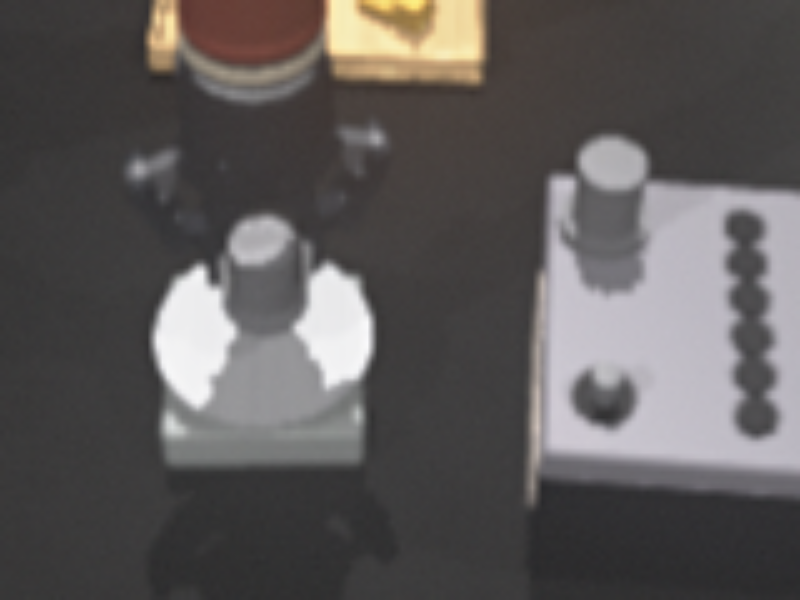

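View pics/scene5.png

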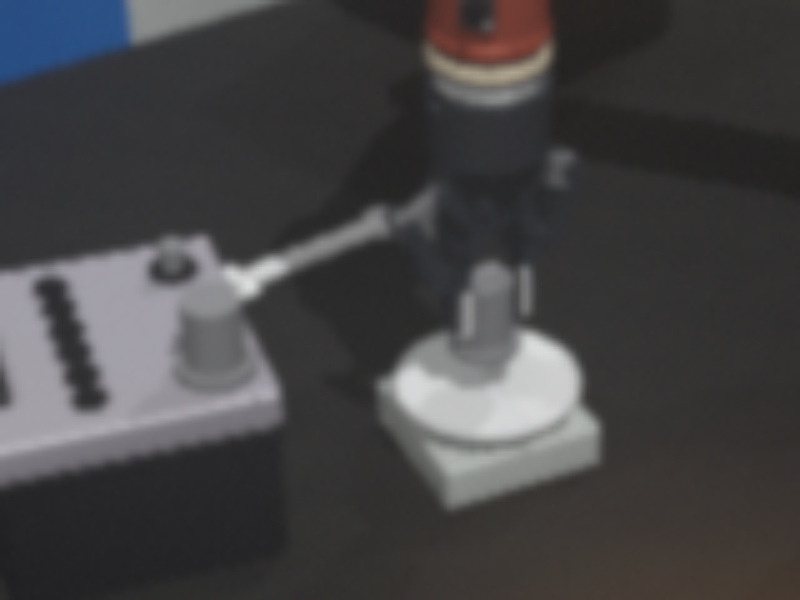

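The cap hangs over the pan's middle, with its shadow on the disc. I now lower it until the pan takes the weight.

```bash
python3 -m pendant '0 0 -1 0 0 0 0; 0 0 -1.8 0 0 0 0; 0 0 -2.3 0 0 0 0; 0 0 -2.6 0 0 0 0; 0 0 -2.8 0 0 0 0; 0 0 -2.9 0 0 0 0; 0 0 -3 0 0 0 0; 0 0 -3.1 0 0 0 0; 0 0 -3.2 0 0 0 0; 0 0 -3.2 0 0 0 0; 0 0 -3.2 0 0 0 0'
python3 - <<'E'
from h import *
F=[]
for i in range(3):
    im=env.capture("side"); s=env.state(); F.append(s["contact_force"])
cv2.imwrite("pics/side6.png",cv2.resize(im[190:310,180:340,::-1],None,fx=5,fy=5))
print(s["t"],s["ee_pos"],s["gripper_width"],np.mean(F,0))
E
```

```text
t: 12.15
ee_pos: [0.4628, -0.118, 0.0624]
tool_rot: [-0.0, 0.707, 0.707, -0.0]
contact_force: [-1.3, 0.8, 1.8]
gripper_width: 0.418
12.3 [ 0.46274989 -0.1179401   0.06237241] 0.41720463641594036 [-1.30135969  0.31254059  0.32413245]
```

View pics/side6.png

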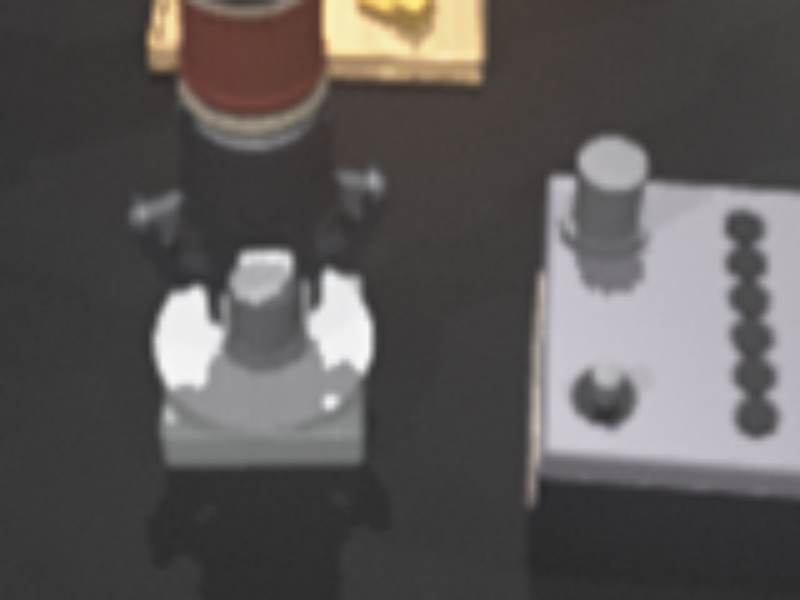

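Force went from -2 to about 0 N, so the pan carries the cap. Now I release and withdraw upward.

```bash
python3 -m pendant '0 0 0 0 0 0 0.45; 0 0 0 0 0 0 0.5; 0 0 0 0 0 0 0.55; 0 0 0 0 0 0 0.6; 0 0 0 0 0 0 0.65; 0 0 0 0 0 0 0.65; 0 0 0 0 0 0 0.65; 0 0 0.5 0 0 0 0.65; 0 0 1.5 0 0 0 0.65; 0 0 3 0 0 0 0.65; 0 0 5 0 0 0 0.65; 0 0 7 0 0 0 0.65'
python3 -m pendant '0 0 2 0 0 0 0.65; 0 0 3 0 0 0 0.65; 0 0 3 0 0 0 0.65'
python3 - <<'E'
from h import *
for n in ("side","scene"):
    im=env.capture(n); 
    cv2.imwrite(f"pics/{n}7.png",cv2.resize(im[190:310,180:340,::-1] if n=="side" else im[100:220,150:310,::-1],None,fx=5,fy=5,interpolation=cv2.INTER_CUBIC))
s=env.state(); print(s["t"],s["ee_pos"],s["gripper_width"],s["contact_force"])
E
```

```text
t: 13.3
ee_pos: [0.4626, -0.1179, 0.1331]
tool_rot: [-0.0, 0.707, 0.707, -0.0]
contact_force: [-0.2, 0.1, -0.3]
gripper_width: 0.657
t: 13.55
ee_pos: [0.4646, -0.1184, 0.1649]
tool_rot: [0.002, 0.707, 0.707, 0.002]
contact_force: [0.6, -0.0, -0.5]
gripper_width: 0.651
13.65 [ 0.46284156 -0.11797639  0.16248251] 0.6485829116466795 [-0.68535128 -0.3920821   0.0571213 ]
```

View pics/side7.png

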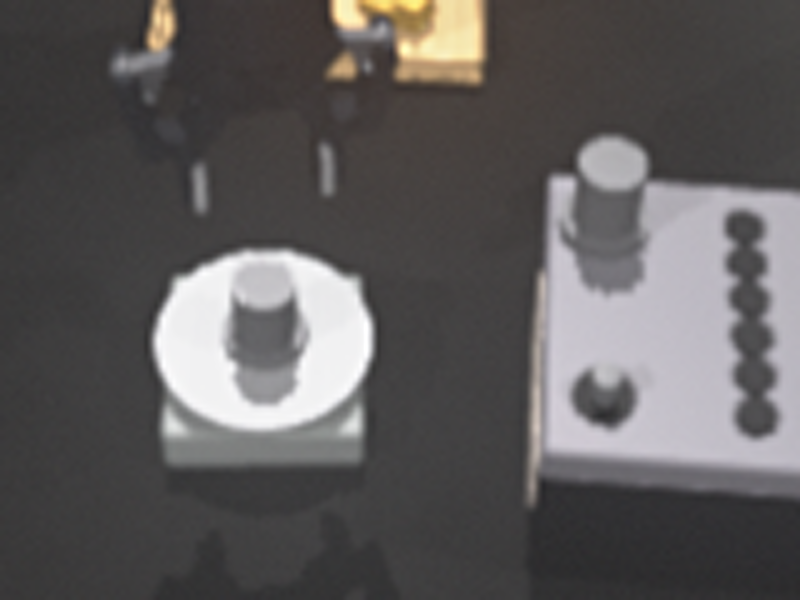

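View pics/scene7.png

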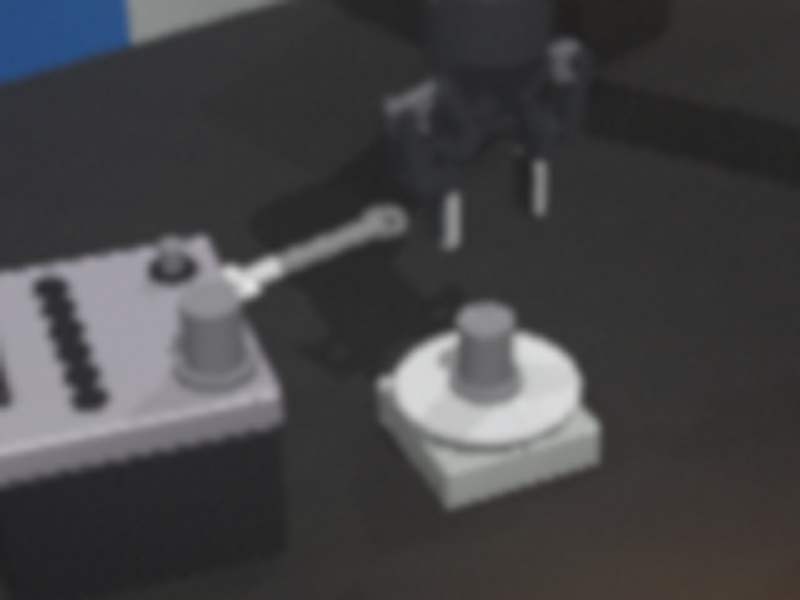

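The light cap stands upright near the middle of the pan, with its top at (262,285) in the side crop, released. I'll refine the bare post with both views while it's unobstructed.

```bash
python3 - <<'E'
from h import *
S=env.get_calibration("scene");D=env.get_calibration("side")
np.set_printoptions(precision=4,suppress=True)
d=lambda x,y:(180+x/5-.4,190+y/5-.4); s=lambda x,y:(150+x/5-.4,100+y/5-.4)
for n,a,b,z in [("pintop",s(174,242),d(607,372),.145),("disc",s(172,268),d(604,398),.128),("cap top",s(486,320),d(262,285),.096),("pan",s(489,387),d(263,339),.046)]:
    print(n,plane(S,*a,z),plane(D,*b,z),tri([ray(S,*a),ray(D,*b)]))
E
```

```text
pintop [ 0.612  -0.2415  0.145 ] [ 0.6147 -0.2412  0.145 ] [ 0.6135 -0.2411  0.1456]
disc [ 0.6159 -0.2402  0.128 ] [ 0.6141 -0.2446  0.128 ] [ 0.6146 -0.2432  0.1258]
cap top [ 0.4629 -0.1188  0.096 ] [ 0.4623 -0.1217  0.096 ] [ 0.4621 -0.1205  0.0946]
pan [ 0.4634 -0.1147  0.046 ] [ 0.4616 -0.1208  0.046 ] [ 0.4614 -0.1182  0.0428]
```

```bash
python3 -m pendant '1 3 0 0 0 0 0.65; 2.4 6.5 0 0 0 0 0.65; 3.8 10 0 0 0 0 0.65; 5.2 13.5 0 0 0 0 0.65; 6.6 17 0 0 0 0 0.65; 8 20.5 0 0 0 0 0.65; 9.4 24 0 0 0 0 0.65; 10.8 27.5 0 0 0 0 0.65; 12.2 31 -1 0 0 0 0.65; 13.6 34.5 -2.5 0 0 0 0.65; 15 37.5 -4 0 0 0 0.65; 16.3 38.9 -5.5 0 0 0 0.65'
python3 -m pendant '0 0 0 0 0 0 0.65; 0 0 -1 0 0 0 0.65; 0 0 -1 0 0 0 0.65; 0 0 -1 0 0 0 0.65'
python3 - <<'E'
from h import *
c=env.get_calibration("wrist"); im=env.capture("wrist"); cv2.imwrite("pics/w8.png",im[:,:,::-1])
s=env.state(); print(s["t"],s["ee_pos"],s["gripper_width"],s["contact_force"])
for p in [(.627,.272,.054)]: print(proj(c,p))
E
```

```text
t: 14.65
ee_pos: [0.6241, 0.2779, 0.1046]
tool_rot: [-0.002, 0.705, 0.709, 0.0]
contact_force: [-0.5, 0.6, -0.1]
gripper_width: 0.651
t: 14.98
ee_pos: [0.6254, 0.2685, 0.0965]
tool_rot: [0.0, 0.708, 0.706, -0.002]
contact_force: [-0.3, 0.4, -0.0]
gripper_width: 0.649
15.0333 [0.62594701 0.26894975 0.0974393 ] 0.6560514810376559 [ 0.44745745 -0.13293901  0.74114529]
[260.03343356 215.80188569]
```

View pics/w8.png

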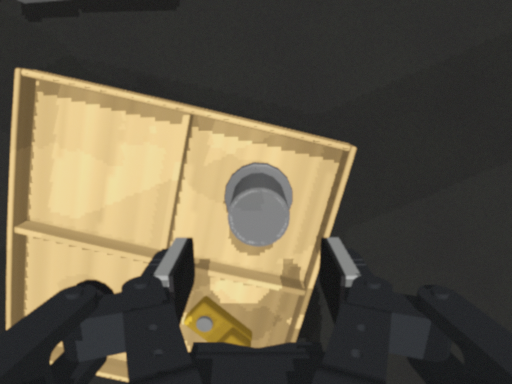

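The bare post is at (0.6145, -0.242), and the heavy cap's top is at (258,216), as predicted. I'll descend, grip and lift.

```bash
python3 -m pendant '0.1 0.2 -2 0 0 0 0.65; 0.1 0.2 -4 0 0 0 0.65; 0.1 0.2 -5.8 0 0 0 0.65; 0.1 0.2 -7 0 0 0 0.65; 0.1 0.2 -7.8 0 0 0 0.65; 0.1 0.2 -7.8 0 0 0 0.65; 0.1 0.2 -7.8 0 0 0 0.65; 0.1 0.2 -7.8 0 0 0 0.3; 0.1 0.2 -7.8 0 0 0 0; 0.1 0.2 -7.8 0 0 0 0; 0.1 0.2 -7.8 0 0 0 0; 0.1 0.2 -7.8 0 0 0 0'
python3 -m pendant '0 0 0 0 0 0 0; 0 0 0 0 0 0 0; 0 0 0 0 0 0 0; 0 0 1 0 0 0 0; 0 0 2 0 0 0 0; 0 0 3.5 0 0 0 0; 0 0 5 0 0 0 0; 0 0 7 0 0 0 0; 0 0 9 0 0 0 0; 0 0 9 0 0 0 0; 0 0 9 0 0 0 0; 0 0 9 0 0 0 0'
python3 - <<'E'
from h import *
F=[]
for i in range(4):
    im=env.capture("side"); s=env.state(); F.append(s["contact_force"])
cv2.imwrite("pics/d9.png",cv2.resize(im[90:290,150:350,::-1],None,fx=3,fy=3))
print(s["t"],s["ee_pos"],s["gripper_width"],np.mean(F,0))
E
```

```text
t: 16.03
ee_pos: [0.627, 0.2734, 0.0209]
tool_rot: [-0.0, 0.707, 0.707, 0.0]
contact_force: [-3.2, -1.2, 6.0]
gripper_width: 0.398
t: 17.03
ee_pos: [0.6259, 0.2725, 0.1079]
tool_rot: [-0.0, 0.707, 0.707, -0.001]
contact_force: [-0.2, -0.5, -5.8]
gripper_width: 0.397
17.2333 [0.62603269 0.27261855 0.10753063] 0.3983733695277614 [ 0.25020053  0.24286536 -5.32059496]
```

View pics/d9.png

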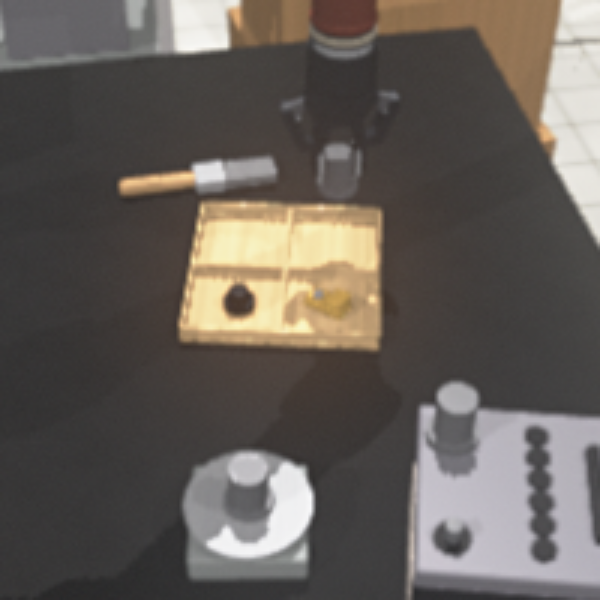

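The heavy cap is lifted and upright at (340,170), and the light one still stands on the pan at (250,480). I carry it high over to the bare post.

```bash
python3 -m pendant '0 -1 2.5 0 0 0 0; 0 -3 5 0 0 0 0; 0 -6 8 0 0 0 0; -0.1 -9 10 0 0 0 0; -0.2 -12 12 0 0 0 0; -0.3 -15 14 0 0 0 0; -0.4 -18.5 15 0 0 0 0; -0.5 -22 16 0 0 0 0; -0.6 -25.5 16 0 0 0 0; -0.7 -29 16 0 0 0 0; -0.8 -32.5 16 0 0 0 0; -0.9 -36 16 0 0 0 0'
python3 -m pendant '0 -3.5 0 0 0 0 0; -0.1 -7 0 0 0 0 0; -0.1 -10.5 0 0 0 0 0; -0.2 -13.5 0 0 0 0 0; -0.2 -15 0 0 0 0 0; -0.2 -15.5 0 0 0 0 0; -0.2 -15.5 -1 0 0 0 0; -0.2 -15.5 -2.5 0 0 0 0; -0.2 -15.5 -4 0 0 0 0; -0.2 -15.5 -5 0 0 0 0; -0.2 -15.5 -5 0 0 0 0; -0.2 -15.5 -5 0 0 0 0'
python3 - <<'E'
from h import *
for n in ("side","scene"):
    im=env.capture(n); 
    cv2.imwrite(f"pics/{n}10.png",cv2.resize(im[170:310,180:360,::-1] if n=="side" else im[80:220,140:320,::-1],None,fx=4,fy=4,interpolation=cv2.INTER_CUBIC))
s=env.state(); print(s["t"],s["ee_pos"],s["tool_rot"],s["gripper_width"],s["contact_force"])
S=env.get_calibration("scene");D=env.get_calibration("side")
for p in [(.6145,-.242,.145),(.6145,-.242,.247)]:print(proj(D,p),proj(S,p))
E
```

```text
t: 18.23
ee_pos: [0.6173, -0.0886, 0.2686]
tool_rot: [-0.001, 0.707, 0.707, -0.0]
contact_force: [0.3, -0.8, -5.8]
gripper_width: 0.399
t: 19.23
ee_pos: [0.6161, -0.2399, 0.2184]
tool_rot: [-0.001, 0.706, 0.708, 0.0]
contact_force: [0.1, 0.1, -4.3]
gripper_width: 0.398
19.3333 [ 0.61690749 -0.24129498  0.22023314] [7.93062660e-04 7.06683101e-01 7.07529500e-01 6.10176651e-04] 0.39828967197221055 [ 1.27770401  0.07394928 -4.52633398]
[301.00896201 264.28124911] [183.59686303 148.17645118]
[305.81173094 237.77560039] [180.32232748 118.79916606]
```

View pics/side10.png

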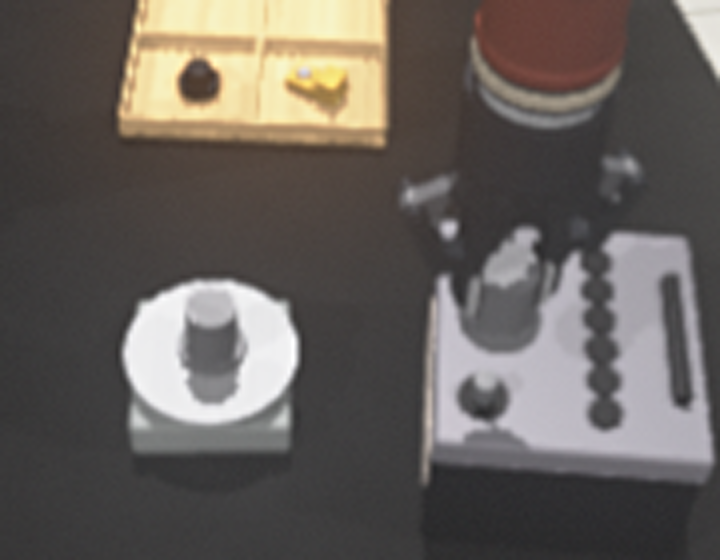

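View pics/scene10.png

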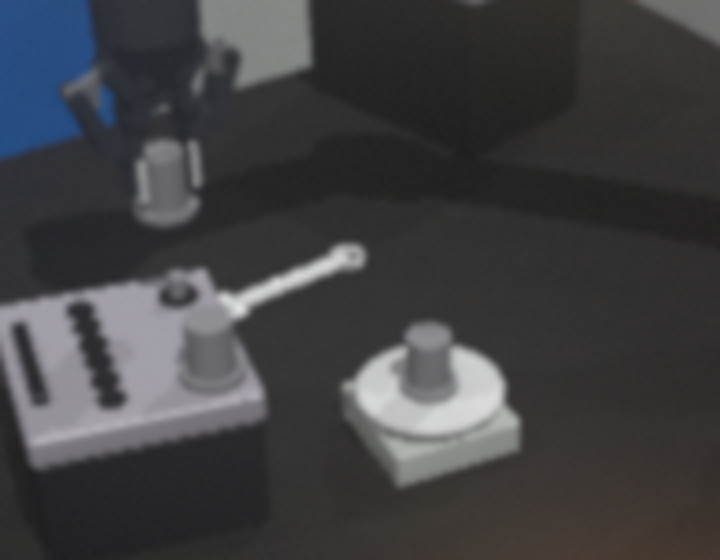

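The heavy cap hangs upright over the bare post, between (500,330) in the side crop and (166,210) in the scene crop, with clear space under it. I'll triangulate its top as a check while settling, with a 2 mm correction in x.

```bash
python3 -m pendant '-0.2 0 0 0 0 0 0; -0.2 0 0 0 0 0 0; -0.2 0 0 0 0 0 0; -0.2 0 0 0 0 0 0; -0.2 0 0 0 0 0 0; -0.2 0 0 0 0 0 0'
python3 - <<'E'
from h import *
S=env.get_calibration("scene");D=env.get_calibration("side")
P=[]
for n in ("side","scene")*3:
    im=env.capture(n); s=env.state(); P.append(np.r_[s["ee_pos"],s["contact_force"],np.abs(s["qd"]).max()])
    x,y=(270,200) if n=="side" else (150,90)
    if len(P)<3:
        cv2.imwrite(f"pics/{n}11.png",cv2.resize(im[y:y+80,x:x+80,::-1],None,fx=7,fy=7,interpolation=cv2.INTER_CUBIC))
print(s["t"],np.mean(P,0),s["tool_rot"],s["gripper_width"])
for n,c,x,y in (("side",D,270,200),("scene",S,150,90)):
  for h in (.145,.2035,.2535): 
    print(n,h,(proj(c,(.6145,-.242,h))-[x,y]+.43)*7)
E
```

```text
t: 19.83
ee_pos: [0.614, -0.242, 0.2194]
tool_rot: [0.0, 0.707, 0.707, 0.0]
contact_force: [-0.3, 0.3, -4.8]
gripper_width: 0.399
20.1333 [ 6.13979423e-01 -2.41977492e-01  2.19273204e-01 -8.69209889e-02
 -5.87823846e-02 -4.71310466e+00  2.05968562e-03] [-7.41524449e-05  7.07092236e-01  7.07121322e-01 -2.54973732e-07] 0.39173979718654517
side 0.145 [220.07273409 452.97874378]
side 0.2035 [238.6951116  350.43653745]
side 0.2535 [256.02421648 254.49908815]
scene 0.145 [238.18804119 410.24515824]
scene 0.2035 [225.33749718 294.88354474]
scene 0.2535 [213.72139929 190.76575817]
```

View pics/side11.png

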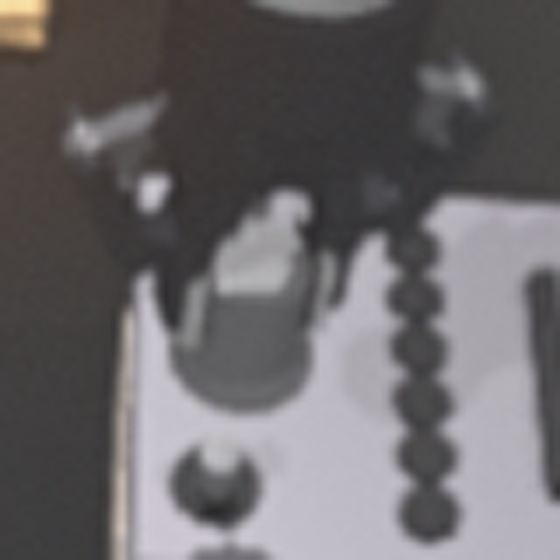

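View pics/scene11.png

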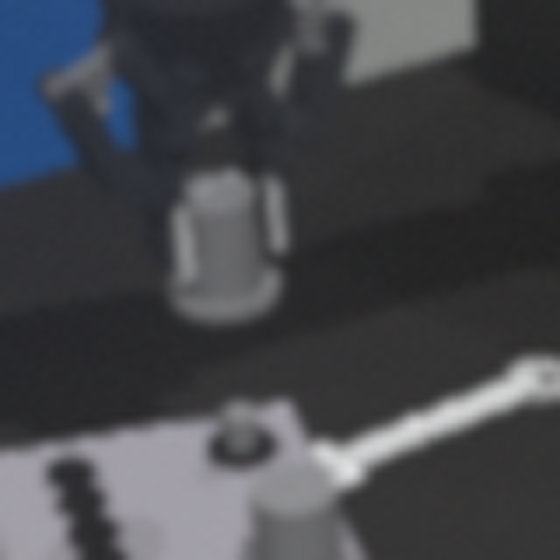

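Both views agree with the prediction: the flange is centred at (242,350) in the side crop (predicted (239,350)) and at (226,297) in the scene crop (predicted (225,295)). The pin sits directly below the cap and the arm is still.

```bash
python3 -c "
from cell import env
print(env.state()['t']); print(env.hand_in())"
```

```text
20.1333
the job is handed in; nothing more can be done
None
```

I lifted both caps to weigh them, stood the light one on the pan, and handed the job in at 20.1 s with the heavy one held over the bare post.

- **Weights:** the cap farther from the robot read about 4.9 N (0.50 kg, lead). I set it back in its compartment and lifted the other, which read about 1.9 N (0.20 kg, alloy).
- **Light cap:** I lowered it until the pan carried it, then let go. Before handing in, pictures showed it upright and released, with its centre within about 5 mm of the pan's centre. I could not read the pan joint; the weight implies about 4 mm of sink.
- **Heavy cap:** it is held upright and still over the bare post. The tool is at (0.614, -0.242), and I measured the post at (0.6145, -0.242). The underside is about 58–59 mm above the post's top. The wrist force was about -4.7 N, roughly the cap's weight alone, so it appears to touch nothing else. Its flange sat within 3 pixels of the prediction in enlarged crops of both camera views.
- **Other items:** the vent plug, lug, brush and spanner showed no visible movement in the pictures.
- **Disagreements:** as the gripper closed on the cap, the wrist briefly read about +5.5 N (light cap) and +6 N (heavy cap, second grasp), so the fingertips may have touched the flange. Both caps lifted cleanly afterwards. The two cameras differed by up to 8 mm on the pan's position, so I aimed between them.

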